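Lock the imaging stage and hold a specimen block in its corner

ROBOT

A 6-joint arm with a two-finger parallel gripper is mounted at the origin on the work surface. World frame = base frame: x ahead of the robot, y to its left, z up, the work surface at z = 0. Lengths are in m, angles in degrees, forces in N, time in s.
With the tool pointing down it reaches from about 0.325 to 0.775 m from the base axis. Payload 9.3 kg.
Tool frame: the origin (TCP) lies on the centre line of the jaws, within the pads' length; the fingertips stand 8 mm ahead of it and the grasp point (between the pads) lies 11 mm behind it; z points along the fingers, y is the line along which they close (so a half turn about z gives the same grasp; the last joint's range is limited). The gripper opens to 85 mm and grips with 20 to 120 N. Pads are 22 mm wide; open, the fingers measure 114 mm over their backs; the gripper's body (76 mm by 85 mm) begins 54 mm behind the grasp point. The pads swing forward as they close: fully open they stand 13 mm farther back than shut.
Start: joints at [56.918, 14.817, 1.232, 76.415, 0, 81.257], TCP at [0.227, 0.501, 0.239] pointing down, gripper open.
Joint ranges: [-174.27, 174.27], [-52.1, 104.24], [-59.71, 78.15], [-110.17, 111.67], [-87.03, 83.33], [-180, 180]. Speed limits (degrees/s): [127.2, 127.2, 159.86, 180, 180, 180].

INTERFACE

Orientations are given as [roll, pitch, yaw] about the fixed x, y, z axes, in that order (R = Rz(yaw) Ry(pitch) Rx(roll)).
In Python, from workcell import monitor, imaging, order gives the robot as it stands.
- The arm moves only by the tool jog_arm, never from a script. Its arguments are lists of equal length, an entry for each row: "rotation": the turn, a rotation vector about the tool's x, y, z in rad, a list of three; "offset": the shift along the tool's x, y, z in cm, a list of three; "grip": the finger opening in cm, from 0 to 8.54. A call has 1 to 20 rows; each row is the pose to reach, as a shift and turn from the pose commanded when the call began, along the tool's axes at that moment; what a row does not reach only later rows make up. A row lasts 1/10 s, in which the tool goes at most 50 mm and 8.59 degrees, less where a joint would pass 70% of its speed; a pose out of reach is approached as far as the arm can. A call with a gripper value outside its range is refused whole. The fingers move at their own pace and stop on an object; "squeeze" is the grip in N (left out, the last holds). Time passes only in rows, so rows that repeat a pose let the fingers close. It gives the time, the measured TCP pose, the force, the opening and the grip force at its end, in the units of the state.
- monitor.sense(): the state, without advancing time (a new reading comes with each control period).
- imaging.camera(name): name is "side" or "top"; returns a dict with "color" (384x512x3 uint8, blue, green, red), "fx", "fy", "cx", "cy" (pixels), "view" (4x4, takes a point from world to camera coordinates). Camera axes: x right, y up, looking along -z (the intrinsics and any distortion apply to the point x, -y, -z); pixel columns grow to the right and rows downward; lengths in m; the calibration is good to about 2 mm. A picture is of the moment at which its call begins. There is no depth.
- order.sign_off(): hands the job in; it is judged then, once.
The state is a dict: "t": time; "joints": joint angles; "dq": joint speeds; "effort": joint torques, N m; "ee_pos": TCP position; "tcp_rot": TCP orientation; "wrist_force": force on the tool from outside, world axes, zero at the start; "torque": the same for the moment, N m; "width": finger opening in m; "grasp_force": force on a finger pad.
Only numpy, scipy, OpenCV 4.12 (cv2) and the standard library are available. Lean on these libraries where they do the work, as an engineer would, in place of code of your own. Each camera call takes 0.05 s, during which the arm holds its last target. There are 200 camera calls.

TASK

First lock the imaging stage: swing the lever of its black lock collar all the way round to the index line. Then fetch the rectangular specimen block, set it flat on the stage with its long side along the longer stop, and press it into the corner so that it bears squarely and firmly, but not hard, on both stops. The program finishes while the gripper is still holding the block pressed against both stops; leave the round specimen mount, the jar and the dish alone.

Things in the scene. Friction and masses are not known exactly. Their poses are not given: they have to be found in the camera images.
- stage: Grey fixed imaging stage: plate 150 mm (its x) by 260 mm (its y), 20 mm thick; origin at the centre of its underside, z up. Two steel stops in its +x, +y corner; at its -y end a column with the lock collar, axis at x 5, y -60 mm. A block fully home has its centre at x 35, y 80 mm, its long axis along the stage's y, its underside on the plate. Polished metal: the block slides on it.
- long_stop: The longer steel stop, a fixed rail 93 mm along the stage's y, 8 mm thick, 10 mm high, standing on the plate along its +x edge. Origin at the centre of its underside (stage x 64, y 76.5, z 20 mm), axes as the stage's. Its face towards the stage's -x is the contact face.
- short_stop: The shorter steel stop, a fixed rail 55 mm along the stage's x, 8 mm thick, 10 mm high, on the plate at its +y end. Origin at the centre of its underside (stage x 32.5, y 119, z 20 mm), axes as the stage's. Its face towards the stage's -y is the contact face.
- corner (a point): The inner corner where the contact faces of the two stops meet, at the level of the plate's top (stage x 60, y 115, z 20 mm). Axes as the stage's.
- collar (a joint): Angle of the captive lock collar about its column, rad, counter-clockwise from above. At 0 the lever points along the stage's -x (to the robot) and it swings towards the stage's -y. Starts at 0 to 0.5; the black index line on the plate is at 1.35, the end of travel at 1.4. It stays where it is left; turning takes about 1 N at the pin.
- collar_axis (a point): Centre of the top of the fixed steel column, on the collar's axis, 65 mm above the bench. The column is 28 mm in diameter, with a 36 mm ring above the collar.
- lever_pin (a point): Top of the upright round black pin at the end of the collar's lever, on its axis, 70 mm above the bench. The pin is 14 mm in diameter, free from 33 to 70 mm above the bench, 60 mm from the collar's axis. The lever is a flat steel bar 12 mm wide; the collar is 52 mm in diameter, its top 36 mm above the bench.
- block: Rectangular specimen block, loose, about 165 g: aluminium foot 70 mm (its x) by 50 mm (its y), 12 mm high, with an amber resin block 44 mm (x) by 30 mm (y) centred on it, from 12 to 44 mm above the underside, a dark beetle in its top. Origin at the centre of the foot's underside, z up. Lies on the bench at varied yaw. Grip it by the resin, across the 30 mm.
- round_mount: Bystander: a round specimen mount, aluminium foot 50 mm in diameter and 12 mm high with a round resin piece 34 mm in diameter, 40 mm high in all. Origin at the centre of its underside. Block and round mount may swap places.
- jar: Bystander: a glass jar with a blue cap, 68 mm in diameter, 100 mm high. Origin at the centre of its underside.
- dish: Bystander: a flat glass dish, 90 mm in diameter, 16 mm high. Origin at the centre of its underside.
Not all that is in view belongs to the job. What is shaped like the block but green or yellow is not meant.

How it is judged (in metres and radians):
On the way, in this order (a step that is already met when the one before it is completed fails the run):
1. the collar is turned to its index line while the block still lies on the bench (value of joint collar above 1.25 rad and height (world z) of block below 0.012 m), for 0.2 s.
2. the block is lifted off the bench by the fingers (height (world z) of block above 0.023 m and contact force between block and the fingers above 1 N), for 0.1 s.
3. the block bears on both stops (contact force between block and long_stop above 1.5 N and contact force between block and short_stop above 1.5 N), for 0.3 s.
At the end, for the whole second after the job is handed in: For the last second the fingers hold the block flat on the stage (2.5 mm, 0.05 rad), long side along the longer stop (0.05 rad), within 3.5 mm of home in the corner, pressing over 1.5 N on each stop, at rest; collar at 1.25 rad or more (all of step 3 and value of joint collar above 1.25 rad and contact force between block and the fingers above 1 N and angle between the x axis of block and the y axis of stage, either way round below 0.05 rad and angle between block's own z axis and vertical below 0.05 rad and x of block in the frame of stage between 0.0315 and 0.0385 m and y of block in the frame of stage between 0.0765 and 0.0835 m and z of block in the frame of stage between 0.0175 and 0.0225 m and linear speed of block below 0.02 m/s); the arm keeps its last pose, push and grip.
It fails at once if the block is pressed on a stop with more than 40 N (contact force between block and long_stop above 40 N or contact force between block and short_stop above 40 N).
It fails at once if the round mount, jar or dish is moved by more than 20 mm (distance of any of round_mount, jar, dish from where it was at the start of the episode above 0.02 m).
It also fails if it takes over 61 s, if anything falls off the work surface, if the arm or the gripper's body presses on something with over 40 N, if the wrist force passes 120 N, or if a joint passes its speed limit or range.

## Working session

There is one attempt and no reset: what is moved stays moved. The work goes in short steps, Python scripts to look and compute and a tool call to move; the robot and the scene stay as the last step left them, time stands still between calls to the robot, and variables do not carry over. Pictures are saved under pics/ and viewed, at most 10 in all, crops included, and the job is handed in when it is done.

Besides the shell and the picture viewer there is one more tool, called after "Call:" as a command line: name --argument value ..., lists and objects as JSON in quotes. jog_arm: Moves the arm, as the interface text tells. Its arguments: {"type":"object","properties":{"rotation":{"type":"array"},"offset":{"type":"array"},"grip":{"type":"array"},"squeeze":{"type":"number"}},"required":["rotation","offset","grip"]}

```bash
ls; mkdir -p pics; python3 - <<'E'
from workcell import monitor, imaging
import cv2,numpy as np,pickle
print(monitor.sense())
for n in("side","top"):
    c=imaging.camera(n); pickle.dump(c,open(f"pics/{n}0.pkl","wb"))
    print(n,{k:v for k,v in c.items() if k!="color"})
    cv2.imwrite(f"pics/{n}0.png",cv2.resize(c["color"],(800,600),interpolation=cv2.INTER_CUBIC))
E
```

```text
pics
{'t': 0.0, 'joints': array([ 5.69180798e+01,  1.48525756e+01,  1.18923809e+00,  7.64165643e+01,
       -1.75211084e-03,  8.12571001e+01]), 'dq': array([ 0.05807308, -0.03389047, -0.10714668, -0.01736563,  0.0091861 ,
        0.03895835]), 'effort': array([ 5.35866966e-04, -5.55641377e+01,  3.44528604e+01,  1.37783139e-02,
       -1.98103717e-04,  9.72213883e-06]), 'ee_pos': array([0.22652929, 0.50087808, 0.2386454 ]), 'tcp_rot': array([-1.79920760e+02, -1.04133807e-02,  1.55660974e+02]), 'wrist_force': array([-0.39215653, -0.37656007,  0.37054187]), 'torque': array([ 0.0417206 , -0.03135995,  0.0117656 ]), 'grasp_force': 0.0, 'width': 0.08528206623236151}
side {'fx': 354.9217624810387, 'fy': 354.9217624810387, 'cx': 257.64032443543334, 'cy': 189.128733513809, 'view': array([[ 0.97227846, -0.23310987,  0.01828618, -0.49556691],
       [ 0.14150569,  0.64885453,  0.74763891, -0.14041042],
       [-0.18614708, -0.72432561,  0.66385366, -0.927687  ],
       [ 0.        ,  0.        ,  0.        ,  1.        ]])}
top {'fx': 351.86777536848683, 'fy': 351.86777536848683, 'cx': 251.96335110430965, 'cy': 187.66623092909953, 'view': array([[-0.01870646, -0.99952646,  0.02443182, -0.01495308],
       [ 0.99747452, -0.01698232,  0.06896505, -0.50683365],
       [-0.06851748,  0.02566021,  0.99731986, -1.20196258],
       [ 0.        ,  0.        ,  0.        ,  1.        ]])}
```

View pics/side0.png

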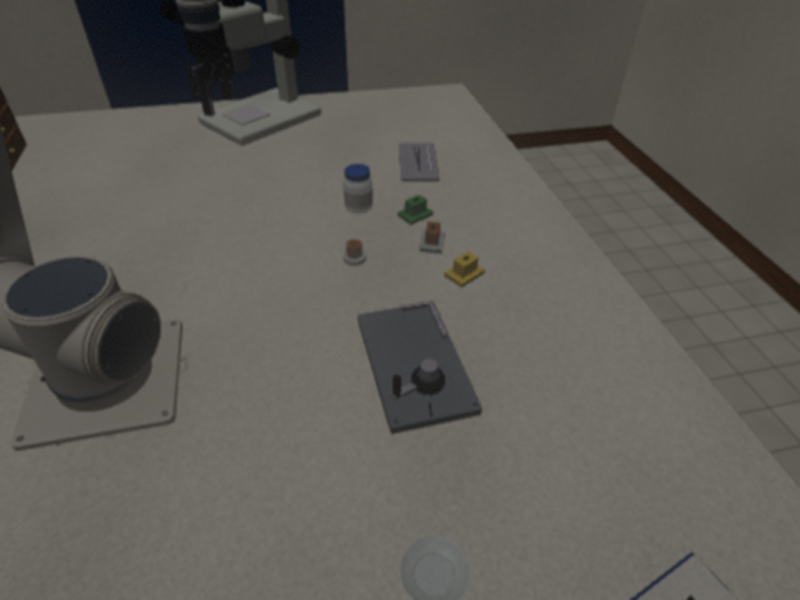

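View pics/top0.png

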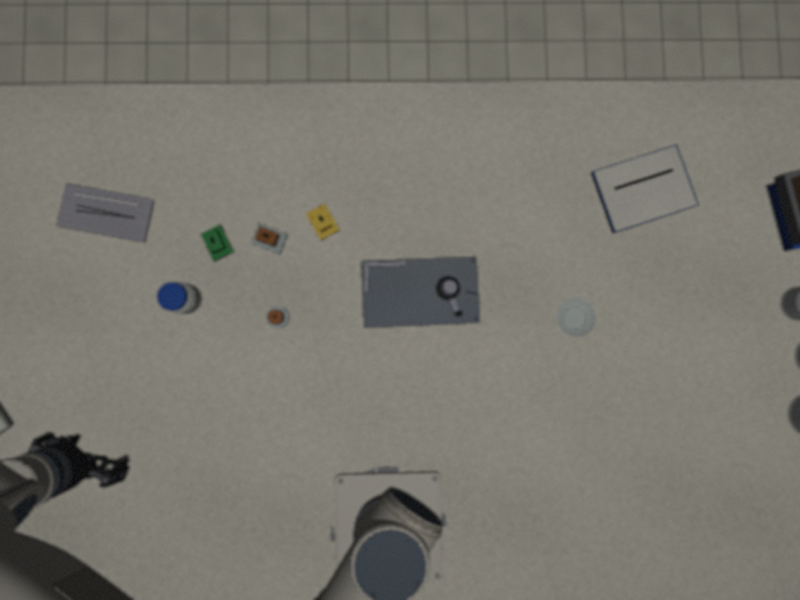

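The side view shows the stage at about (420,365), the target block (amber on a silver foot) at (432,237), and the green and yellow decoys beside it. In the top view the stage is at (420,292), the collar at (448,288) with its pin at (460,313), and the block at (268,237). The round mount is at (276,317), the jar at (175,297) and the dish at (577,317). Next I'll enlarge crops.

```bash
cat > h.py <<'E'
import numpy as np,pickle,cv2
from scipy.optimize import least_squares
C={n:pickle.load(open(f"pics/{n}0.pkl","rb")) for n in("side","top")}
def proj(c,P):
    p=(c["view"]@np.append(P,1))[:3]; return np.array([c["cx"]+c["fx"]*p[0]/-p[2],c["cy"]+c["fy"]*-p[1]/-p[2]])
def plane(c,uv,z):
    V=c["view"];R=V[:3,:3];o=-R.T@V[:3,3]
    d=R.T@np.array([(uv[0]-c["cx"])/c["fx"],-(uv[1]-c["cy"])/c["fy"],-1]); return o+d*(z-o[2])/d[2]
def tri(a,b):  # side px, top px
    s=least_squares(lambda P:np.r_[proj(C["side"],P)-a,proj(C["top"],P)-b],[.5,0,0]); return s.x,np.abs(s.fun).max()
E
python3 - <<'E'
from h import *
def crop(n,x,y,w,h,f): return cv2.convertScaleAbs(cv2.resize(C[n]["color"][y:y+h,x:x+w],None,fx=f,fy=f,interpolation=cv2.INTER_CUBIC),alpha=1.6)
# top: 8x crops
a=crop("top",226,158,87,56,8); cv2.imwrite("pics/a.png",a)
b=crop("top",156,130,66,35,8); c=crop("side",250,120,66,40,8)
cv2.imwrite("pics/b.png",np.vstack([b,c]))
cv2.imwrite("pics/c.png",crop("side",224,186,88,74,8))
E
```

```text
(no output)
```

View pics/a.png

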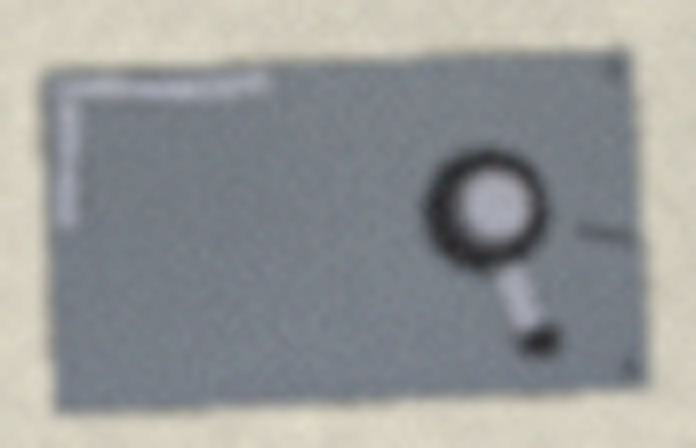

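View pics/b.png

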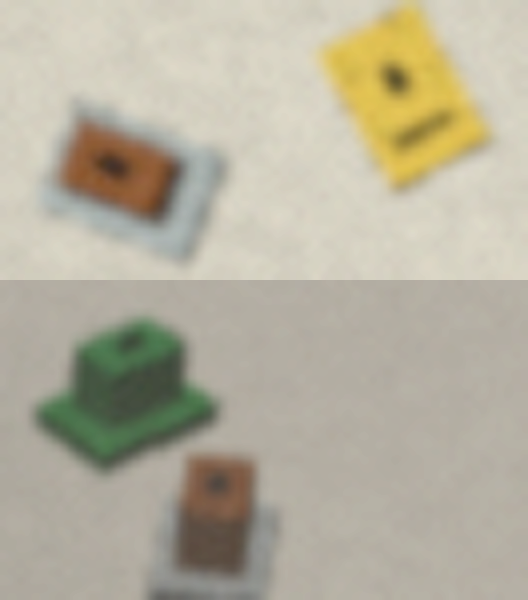

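View pics/c.png

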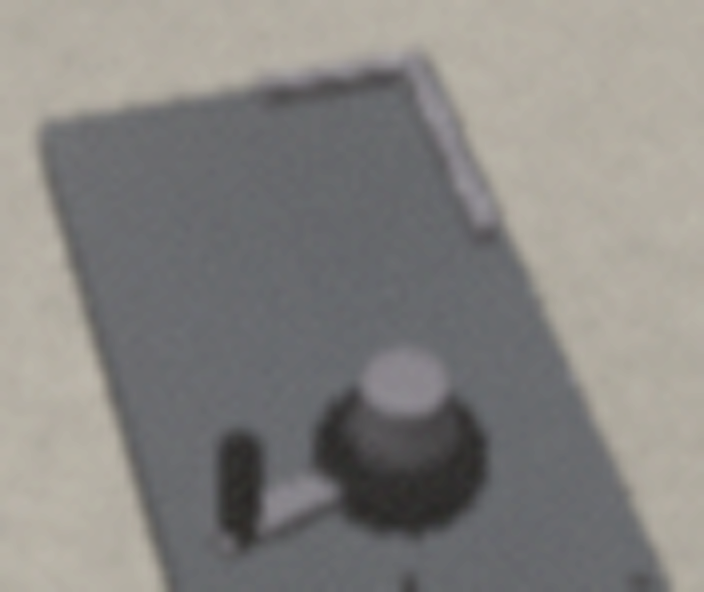

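Crop a (top) shows the plate corners at (42,72), (630,48), (648,385) and (57,412), the column top at (493,207) and the pin at (542,340). Crop b shows the resin top corners at (80,122), (185,155), (160,222) and (62,185) from above, and at (188,458), (255,460), (250,520) and (180,515) from the side. In crop c (side) the plate corner is at (42,128), the column top at (405,382), the pin top at (241,437) and the outer stop corner at (418,52).

```bash
python3 - <<'E'
from h import *
px=lambda o,p:np.array(o)+(np.array(p)+.5)/8-.5
A=(226,158);B=(156,130);S=(250,85);K=(224,186)
print("column",tri(px(K,(405,382)),px(A,(493,207))))
print("pin",tri(px(K,(241,437)),px(A,(542,342))))
def fit(obs,n):
    def f(q):
        c,s=np.cos(q[3]),np.sin(q[3]);r=[]
        for cam,P,u in obs:
            W=np.array([q[0]+c*P[0]-s*P[1],q[1]+s*P[0]+c*P[1],q[2]+P[2]]); r.append(proj(C[cam],W)-u)
        return np.concatenate(r)
    s=least_squares(f,n); print(np.round(s.x[:3],4),np.degrees(s.x[3]).round(2),"res",np.round(s.fun.reshape(-1,2),2).tolist()); return s.x
st=[("top",(.075,.13,.02),px(A,(42,72))),("top",(.075,-.13,.02),px(A,(630,48))),("top",(-.075,-.13,.02),px(A,(648,385))),("top",(-.075,.13,.02),px(A,(57,412))),
("top",(.005,-.06,.065),px(A,(493,207))),("side",(-.075,.13,.02),px(K,(42,128))),("side",(.005,-.06,.065),px(K,(405,382))),("side",(.068,.123,.03),px(K,(418,52)))]
q=fit(st,[.5,0,0,0])
Bk=[("top",(-.022,.015,.044),px(B,(80,122))),("top",(.022,.015,.044),px(B,(185,155))),("top",(.022,-.015,.044),px(B,(160,222))),("top",(-.022,-.015,.044),px(B,(62,185)))]
Bk+=[("top",(-.035,.025,.012),px(B,(78,100))),("top",(.035,.025,.012),px(B,(228,155))),("top",(.035,-.025,.012),px(B,(188,262))),("top",(-.035,-.025,.012),px(B,(40,208)))]
# side view: image up = world +y mostly
b=fit(Bk,[.6,.3,0,-1.9])
for P in [(x,y,.044) for x in(-.022,.022) for y in(-.015,.015)]:
    c,s=np.cos(b[3]),np.sin(b[3]);W=np.array([b[0]+c*P[0]-s*P[1],b[1]+s*P[0]+c*P[1],.044]);print(P,((proj(C["side"],W)-S+.5)*8-.5+[0,0]).round())
W=lambda P:(q[0]+np.cos(q[3])*P[0]-np.sin(q[3])*P[1],q[1]+np.sin(q[3])*P[0]+np.cos(q[3])*P[1])
print("axis",W((.005,-.06)),"home",W((.035,.08)))
ax=W((.005,-.06))
for th in np.arange(0,.55,.1):
    d=q[3]+np.pi+th;P=np.array([ax[0]+.06*np.cos(d),ax[1]+.06*np.sin(d),.07]);print(th,P.round(4),((proj(C["top"],P)-A+.5)*8-.5).round(),((proj(C["side"],P)-K+.5)*8-.5).round())
E
```

```text
column (array([ 0.51623954, -0.14086578,  0.06612097]), np.float64(0.2794684228567519))
pin (array([ 0.45975708, -0.1586369 ,  0.07512806]), np.float64(0.43041899274777506))
[ 0.5107 -0.0816 -0.0009] 1.44 res [[-0.64, -0.36], [0.35, -0.37], [0.45, 0.48], [-0.79, 0.39], [0.14, -0.51], [-0.71, -0.45], [0.17, 0.66], [0.3, 0.2]]
[ 0.6358  0.2518 -0.0047] -110.35 res [[0.46, -0.27], [-0.5, -0.13], [-0.42, -0.28], [-0.36, 0.07], [0.2, 0.34], [0.29, 0.08], [0.37, 0.05], [-0.03, 0.17]]
(-0.022, -0.015, 0.044) [187. 459.]
(-0.022, 0.015, 0.044) [257. 465.]
(0.022, -0.015, 0.044) [178. 518.]
(0.022, 0.015, 0.044) [250. 524.]
axis (np.float64(0.5171614562547457), np.float64(-0.14141519483370646)) home (np.float64(0.5436246034124415), np.float64(-0.0007037814994991509))
0.0 [ 0.4572 -0.1429  0.07  ] [503. 346.] [218. 411.]
0.1 [ 0.4576 -0.1489  0.07  ] [518. 345.] [224. 425.]
0.2 [ 0.4587 -0.1548  0.07  ] [532. 342.] [232. 439.]
0.30000000000000004 [ 0.4603 -0.1606  0.07  ] [545. 338.] [242. 453.]
0.4 [ 0.4625 -0.1662  0.07  ] [559. 332.] [253. 466.]
0.5 [ 0.4652 -0.1715  0.07  ] [571. 325.] [266. 478.]
```

```bash
cat >> h.py <<'E'
from scipy.spatial.transform import Rotation as Ro
def go(s,xyz,yaw):
    R0=Ro.from_euler("xyz",s["tcp_rot"],degrees=True); R1=Ro.from_euler("xyz",[180,0,yaw],degrees=True)
    return R0.inv().apply(np.array(xyz)-s["ee_pos"])*100, (R0.inv()*R1).as_rotvec()
E
python3 - <<'E'
from h import *
from workcell import monitor
s=monitor.sense(); d=np.radians(181.44)+.25
x=np.array([.5165+.06*np.cos(d),-.141+.06*np.sin(d)])
print(x,[v.round(3) for v in go(s,[*x,.13],np.degrees(d))])
E
```

```text
[ 0.45875665 -0.15730048] [array([-48.287, -50.388,  10.922]), array([-0.001, -0.001, -0.7  ])]
```

Call:
jog_arm --rotation '[[0,0,-0.35],[0,0,-0.7],[0,0,-0.7],[0,0,-0.7],[0,0,-0.7],[0,0,-0.7],[0,0,-0.7],[0,0,-0.7],[0,0,-0.7],[0,0,-0.7],[0,0,-0.7],[0,0,-0.7],[0,0,-0.7],[0,0,-0.7],[0,0,-0.7],[0,0,-0.7],[0,0,-0.7],[0,0,-0.7],[0,0,-0.7],[0,0,-0.7]]' --offset '[[-48.3,-50.4,10.9],[-48.3,-50.4,10.9],[-48.3,-50.4,10.9],[-48.3,-50.4,10.9],[-48.3,-50.4,10.9],[-48.3,-50.4,10.9],[-48.3,-50.4,10.9],[-48.3,-50.4,10.9],[-48.3,-50.4,10.9],[-48.3,-50.4,10.9],[-48.3,-50.4,10.9],[-48.3,-50.4,10.9],[-48.3,-50.4,10.9],[-48.3,-50.4,10.9],[-48.3,-50.4,10.9],[-48.3,-50.4,10.9],[-48.3,-50.4,10.9],[-48.3,-50.4,10.9],[-48.3,-50.4,10.9],[-48.3,-50.4,10.9]]' --grip '[3,3,3,3,3,3,3,3,3,3,3,3,3,3,3,3,3,3,3,3]' --squeeze 20

```text
t: 2.1
ee_pos: [0.459, -0.1563, 0.1307]
tcp_rot: [-180.0, 0.0, -164.2]
wrist_force: [-0.9, 0.4, -0.2]
width: 0.0301
grasp_force: 0.0
```

Call:
jog_arm --rotation '[[0,0,0],[0,0,0]]' --offset '[[0,0,4],[0,0,4.5]]' --grip '[3,3]'

```text
t: 2.3
ee_pos: [0.4574, -0.1557, 0.0829]
tcp_rot: [179.8, -0.2, -164.2]
wrist_force: [-0.5, 0.1, 0.8]
width: 0.0301
grasp_force: 0.0
```

```bash
python3 - <<'E'
from h import *
from workcell import imaging
f=lambda n,x,y,w,h:cv2.convertScaleAbs(cv2.resize(imaging.camera(n)["color"][y:y+h,x:x+w],None,fx=6,fy=6,interpolation=cv2.INTER_CUBIC),alpha=1.6)
cv2.imwrite("pics/d.png",np.hstack([f("side",225,205,66,70),f("top",260,165,66,70)]))
E
```

```text
(no output)
```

View pics/d.png

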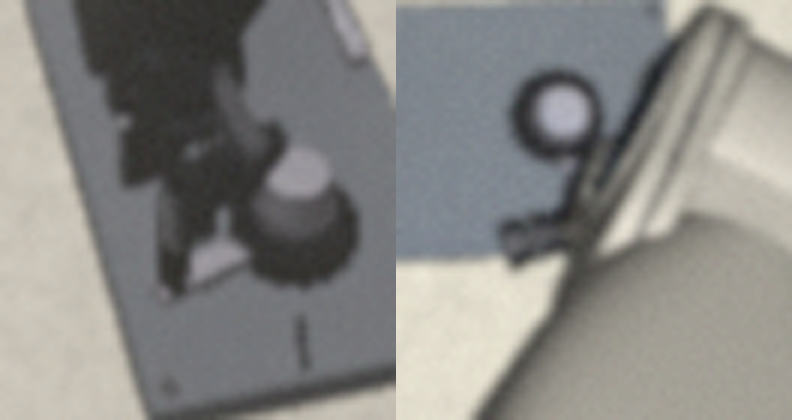

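The side view (left) shows the pin at (170,180–290) directly below the gripper; the top view is blocked by the arm. No contact force so far, so I'll descend around the pin.

Call:
jog_arm --rotation '[[0,0,0],[0,0,0],[0,0,0],[0,0,0]]' --offset '[[0,0,1],[0,0,2],[0,0,3.3],[0,0,3.3]]' --grip '[3,3,3,3]'

```text
t: 2.8
ee_pos: [0.4583, -0.1568, 0.0511]
tcp_rot: [179.9, -0.1, -164.2]
wrist_force: [-0.2, -0.2, 0.1]
width: 0.0298
grasp_force: 0.0
```

```bash
python3 - <<'E'
from h import *
from workcell import monitor
s=monitor.sense();print(s["ee_pos"],s["tcp_rot"],s["wrist_force"])
for th in [.25,.45,.65,.85,1.05,1.2,1.3,1.4,1.5]:
    d=np.radians(181.44)+th
    o,r=go(s,[.5165+.06*np.cos(d),-.141+.06*np.sin(d),.05],np.degrees(d)); print(th,o.round(2),r.round(3))
E
```

```text
[ 0.45830943 -0.15677968  0.05108012] [ 1.79913889e+02 -8.67261313e-02 -1.64235228e+02] [-0.21261855 -0.18483136  0.06907125]
0.25 [-0.03 -0.06  0.11] [ 0.002 -0.002  0.   ]
0.45 [-0.15 -1.25  0.11] [ 0.002 -0.001 -0.2  ]
0.65 [-0.5 -2.4  0.1] [ 0.002 -0.001 -0.4  ]
0.85 [-1.08 -3.45  0.1 ] [ 0.002 -0.001 -0.6  ]
1.05 [-1.85 -4.37  0.1 ] [ 0.002 -0.001 -0.8  ]
1.2 [-2.54 -4.94  0.1 ] [ 0.002 -0.001 -0.95 ]
1.3 [-3.04 -5.27  0.1 ] [ 2.00e-03 -1.00e-03 -1.05e+00]
1.4 [-3.58 -5.54  0.09] [ 0.002 -0.    -1.15 ]
1.5 [-4.14 -5.76  0.09] [ 0.002 -0.    -1.25 ]
```

Call:
jog_arm --rotation '[[0,0,0],[0,0,0],[0,0,-0.1],[0,0,-0.2],[0,0,-0.3],[0,0,-0.4],[0,0,-0.5],[0,0,-0.6],[0,0,-0.7],[0,0,-0.8],[0,0,-0.88],[0,0,-0.95],[0,0,-0.95]]' --offset '[[0,0,0],[0,0,0],[-0.05,-0.65,0],[-0.15,-1.25,0],[-0.3,-1.85,0],[-0.5,-2.4,0],[-0.75,-2.95,0],[-1.08,-3.45,0],[-1.45,-3.93,0],[-1.85,-4.37,0],[-2.2,-4.67,0],[-2.54,-4.94,0],[-2.54,-4.94,0]]' --grip '[2,2,2,2,2,2,2,2,2,2,2,2,2]'

```text
t: 4.1
ee_pos: [0.4974, -0.1981, 0.0527]
tcp_rot: [-180.0, -0.0, -109.7]
wrist_force: [-0.2, 0.2, 0.7]
width: 0.0199
grasp_force: 0.0
```

```bash
python3 - <<'E'
from h import *
from workcell import monitor
s=monitor.sense();print(s["wrist_force"])
s["ee_pos"]=np.array([.4974,-.1981,.0527]);s["tcp_rot"]=np.array([180,0,-109.7])
for th in [1.2,1.3,1.35,1.4,1.45,1.5]:
    d=np.radians(181.44)+th
    o,r=go(s,[.5165+.06*np.cos(d),-.141+.06*np.sin(d),.052],np.degrees(d)); print(th,o.round(2),r.round(3))
E
```

```text
[-0.1723664   0.21727954  0.68412984]
1.2 [-0.02  0.14  0.07] [-0.    -0.     0.002]
1.3 [-0.05 -0.46  0.07] [-0.     0.    -0.098]
1.35 [-0.09 -0.76  0.07] [-0.     0.    -0.148]
1.4 [-0.14 -1.05  0.07] [-0.     0.    -0.198]
1.45 [-0.2  -1.35  0.07] [-0.     0.    -0.248]
1.5 [-0.28 -1.64  0.07] [-0.     0.    -0.298]
```

Call:
jog_arm --rotation '[[0,0,-0.07],[0,0,-0.14],[0,0,-0.2],[0,0,-0.2]]' --offset '[[-0.02,-0.4,0],[-0.06,-0.84,0],[-0.12,-1.2,0],[-0.12,-1.2,0]]' --grip '[2,2,2,2]'

```text
t: 4.5
ee_pos: [0.5089, -0.2008, 0.0526]
tcp_rot: [-180.0, -0.0, -98.4]
wrist_force: [0.0, 0.3, 0.2]
width: 0.0199
grasp_force: 0.0
```

```bash
python3 - <<'E'
from h import *
from workcell import imaging
f=lambda n,x,y,w,h:cv2.convertScaleAbs(cv2.resize(imaging.camera(n)["color"][y:y+h,x:x+w],None,fx=6,fy=6,interpolation=cv2.INTER_CUBIC),alpha=1.6)
cv2.imwrite("pics/e.png",np.hstack([f("side",225,205,66,70),f("top",260,165,66,70)]))
E
```

```text
(no output)
```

View pics/e.png

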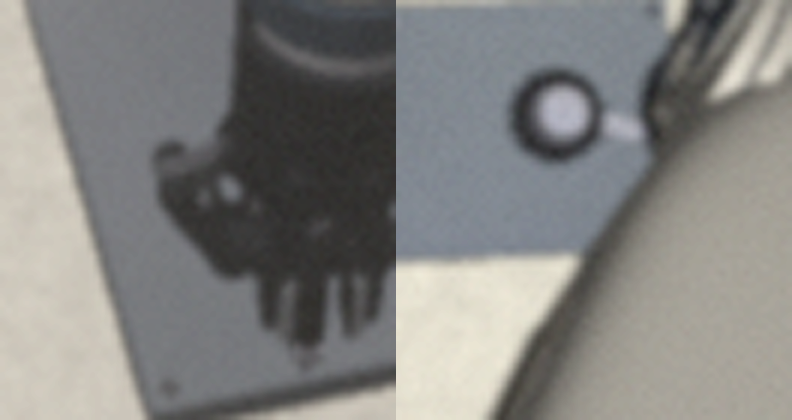

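The pin stands between the fingers at (310,300) in the side view. In the top view the lever points from (562,113) to (625,128), about 1.33 rad. I'll nudge it a little further.

Call:
jog_arm --rotation '[[0,0,-0.04],[0,0,-0.04]]' --offset '[[-0.01,-0.25,0],[-0.01,-0.25,0]]' --grip '[2,2]'

```text
t: 4.8
ee_pos: [0.511, -0.201, 0.0525]
tcp_rot: [-180.0, -0.0, -96.1]
wrist_force: [0.6, -0.0, 0.7]
width: 0.0202
grasp_force: 0.0
```

Call:
jog_arm --rotation '[[0,0,0],[0,0,0],[0,0,0],[0,0,0],[0,0,0],[0,0,0]]' --offset '[[0,0.2,0],[0,0.2,0],[0,0.2,-5],[0,0.2,-10],[0,0.2,-10],[0,0.2,-10]]' --grip '[2.6,2.6,2.6,4,5,5]'

```text
t: 5.4
ee_pos: [0.5095, -0.2011, 0.1535]
tcp_rot: [-179.9, -0.1, -96.1]
wrist_force: [-0.5, -0.3, -0.4]
width: 0.0502
grasp_force: 0.0
```

```bash
python3 - <<'E'
from h import *
from workcell import monitor
px=lambda o,p:np.array(o)+(np.array(p)+.5)/8-.5
B=(156,130);S=(250,85)
obs=[("top",(-.022,.015,.044),px(B,(80,122))),("top",(.022,.015,.044),px(B,(185,155))),("top",(.022,-.015,.044),px(B,(160,222))),("top",(-.022,-.015,.044),px(B,(62,185))),
("top",(-.035,.025,.012),px(B,(78,100))),("top",(.035,.025,.012),px(B,(228,155))),("top",(.035,-.025,.012),px(B,(188,262))),("top",(-.035,-.025,.012),px(B,(40,208)))]
obs+=[("side",(-.022,-.015,.044),px(S,(188,458))),("side",(-.022,.015,.044),px(S,(255,460))),("side",(.022,-.015,.044),px(S,(180,515))),("side",(.022,.015,.044),px(S,(250,520)))]
def f(q):
    c,s=np.cos(q[3]),np.sin(q[3])
    return np.concatenate([proj(C[k],np.array([q[0]+c*P[0]-s*P[1],q[1]+s*P[0]+c*P[1],q[2]+P[2]]))-u for k,P,u in obs])
q=least_squares(f,[.636,.252,0,-1.92]).x;print(q[:3],np.degrees(q[3]))
s=monitor.sense();print(s["ee_pos"],s["tcp_rot"],[v.round(3) for v in go(s,[q[0],q[1],.15],np.degrees(q[3]))])
E
```

```text
[0.63475654 0.25017186 0.00288203] -110.12278504884986
[ 0.50951033 -0.20105155  0.15350919] [-1.79850262e+02 -6.80354483e-02 -9.60988609e+01] [array([-46.198,  -7.659,   0.316]), array([-0.003, -0.001,  0.245])]
```

Call:
jog_arm --rotation '[[0,0,0.12],[0,0,0.245],[0,0,0.245],[0,0,0.245],[0,0,0.245],[0,0,0.245],[0,0,0.245],[0,0,0.245],[0,0,0.245],[0,0,0.245],[0,0,0.245],[0,0,0.245],[0,0,0.245],[0,0,0.245],[0,0,0.245]]' --offset '[[-46.2,-7.7,0],[-46.2,-7.7,0],[-46.2,-7.7,0],[-46.2,-7.7,0],[-46.2,-7.7,0],[-46.2,-7.7,0],[-46.2,-7.7,0],[-46.2,-7.7,0],[-46.2,-7.7,0],[-46.2,-7.7,0],[-46.2,-7.7,0],[-46.2,-7.7,0],[-46.2,-7.7,5.3],[-46.2,-7.7,5.3],[-46.2,-7.7,5.3]]' --grip '[5,5,5,5,5,5,5,5,5,5,5,5,5,5,5]'

```text
t: 6.9
ee_pos: [0.6335, 0.249, 0.0985]
tcp_rot: [179.8, -0.1, -110.2]
wrist_force: [0.3, -0.3, 0.8]
width: 0.0503
grasp_force: 0.0
```

```bash
python3 - <<'E'
from h import *
from workcell import imaging
f=lambda n,x,y,w,h:cv2.convertScaleAbs(cv2.resize(imaging.camera(n)["color"][y:y+h,x:x+w],None,fx=6,fy=6,interpolation=cv2.INTER_CUBIC),alpha=1.6)
cv2.imwrite("pics/f.png",np.hstack([f("side",245,115,66,70),f("top",250,155,66,70)]))
E
```

```text
(no output)
```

View pics/f.png

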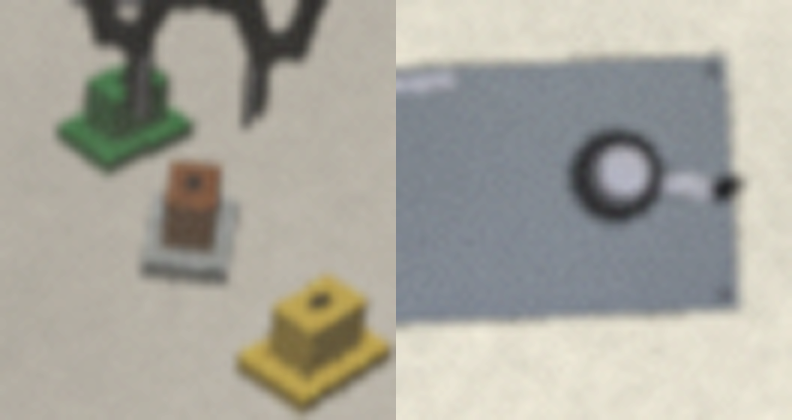

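The top view shows the lever lying along the index line, with the pin at (728,187). In the side view the open fingers, at (143,120) and (253,125), straddle the block at (193,180).

Call:
jog_arm --rotation '[[0,0,0],[0,0,0],[0,0,0],[0,0,0],[0,0,0],[0,0,0],[0,0,0],[0,0,0],[0,0,0],[0,0,0]]' --offset '[[0,0,3],[0,0,5.5],[0,0,7.3],[0,0,7.3],[0,0,7.3],[0,0,7.3],[0,0,7.3],[0,0,7.3],[0,0,7.3],[0,0,7.3]]' --grip '[5,5,5,5,2.5,2.5,2.5,2.5,2.5,2.5]' --squeeze 40

```text
t: 8.0
ee_pos: [0.6356, 0.2507, 0.0286]
tcp_rot: [-179.8, 0.1, -110.1]
wrist_force: [-0.0, -0.1, 7.2]
width: 0.0296
grasp_force: 41.1
```

Call:
jog_arm --rotation '[[0,0,0],[0,0,0],[0,0,0],[0,0,0],[0,0,0],[0,0,0]]' --offset '[[0,0,-2],[0,0,-5],[0,0,-8],[0,0,-8],[0,0,-8],[0,0,-8]]' --grip '[2.5,2.5,2.5,2.5,2.5,2.5]'

```text
t: 8.6
ee_pos: [0.6338, 0.2504, 0.1055]
tcp_rot: [179.9, -0.0, -110.1]
wrist_force: [-0.0, -0.1, -1.6]
width: 0.0292
grasp_force: 40.2
```

```bash
python3 - <<'E'
from h import *
from workcell import monitor,imaging
s=monitor.sense();a=np.radians(1.44);c,n=np.cos(a),np.sin(a)
print(s["ee_pos"],s["tcp_rot"],s["wrist_force"],s["width"])
X=lambda x,y:(.5107+c*x-n*y,-.0816+n*x+c*y)
for p in((.023,.068),(.035,.08)): print(X(*p),[v.round(3) for v in go(s,[*X(*p),s["ee_pos"][2]],-88.56)])
E
```

```text
[0.63384601 0.25039817 0.10550465] [ 1.79939216e+02 -4.12889020e-02 -1.10089156e+02] [-0.0255484  -0.10566924 -1.61823132] 0.029166906929848826
(np.float64(0.5319838898633691), np.float64(-0.013043482933538839)) [array([2.824e+01, 5.180e-01, 2.100e-02]), array([ 0.001, -0.001, -0.376])]
(np.float64(0.5436785389894485), np.float64(-0.0007457115168191947)) [array([ 2.6683e+01, -1.5800e-01,  1.9000e-02]), array([ 0.001, -0.001, -0.376])]
```

Call:
jog_arm --rotation '[[0,0,-0.13],[0,0,-0.26],[0,0,-0.376],[0,0,-0.376],[0,0,-0.376],[0,0,-0.376],[0,0,-0.376],[0,0,-0.376],[0,0,-0.376],[0,0,-0.376],[0,0,-0.376],[0,0,-0.376],[0,0,-0.376],[0,0,-0.376]]' --offset '[[3,0.1,0],[7,0.2,0],[11,0.3,0],[15,0.4,0],[19,0.5,0],[23,0.5,0],[26,0.5,0],[28.2,0.5,0],[28.2,0.5,0],[28.2,0.5,1.5],[28.2,0.5,3],[28.2,0.5,4.3],[28.2,0.5,4.7],[28.2,0.5,4.7]]' --grip '[2.5,2.5,2.5,2.5,2.5,2.5,2.5,2.5,2.5,2.5,2.5,2.5,2.5,2.5]'

```text
t: 10.0
ee_pos: [0.5324, -0.012, 0.0584]
tcp_rot: [179.9, 0.0, -88.5]
wrist_force: [0.2, -0.3, -0.8]
width: 0.029
grasp_force: 40.1
```

```bash
python3 - <<'E'
from h import *
from workcell import imaging
f=lambda n,x,y,w,h:cv2.convertScaleAbs(cv2.resize(imaging.camera(n)["color"][y:y+h,x:x+w],None,fx=6,fy=6,interpolation=cv2.INTER_CUBIC),alpha=1.6)
cv2.imwrite("pics/g.png",np.hstack([f("side",225,180,66,70),f("top",220,150,66,70)]))
E
```

```text
(no output)
```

View pics/g.png

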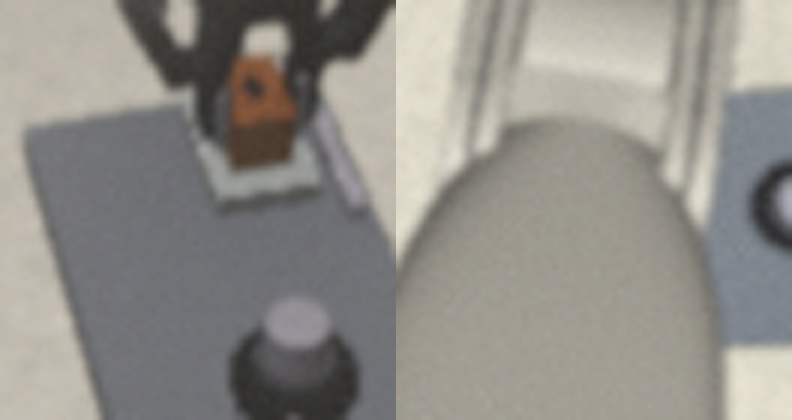

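The block hangs just above the plate. Its near foot edge runs from (220,213) to (322,188) in the side crop, inside the long stop at (340,160).

```bash
python3 - <<'E'
from h import *
a=np.radians(1.44);c,n=np.cos(a),np.sin(a)
W=lambda x,y,z:np.array([.5107+c*x-n*y,-.0816+n*x+c*y,z])
for z in(.028,.03): 
  for x,y in((-.002,.033),(.048,.033)): print(z,((proj(C["side"],W(x,y,z))-[225,180]+.5)*6-.5).round(1))
for p in((-.075,.13,.02),(.06,.03,.03),(.068,.03,.03),(.005,-.06,.065)):print(p,((proj(C["side"],W(*p))-[225,180]+.5)*6-.5).round(1))
# px per mm
print((proj(C["side"],W(.001,0,.03))-proj(C["side"],W(0,0,.03)))*6,(proj(C["side"],W(0,.001,.03))-proj(C["side"],W(0,0,.03)))*6)
E
```

```text
0.028 [220.5 231.4]
0.028 [325.4 212.4]
0.03 [220.6 228.3]
0.03 [325.6 209.4]
(-0.075, 0.13, 0.02) [ 21.2 127.9]
(0.06, 0.03, 0.03) [352.5 209.4]
(0.068, 0.03, 0.03) [369.1 206.4]
(0.005, -0.06, 0.065) [298.9 325. ]
[ 2.16952895 -0.40410581] [-0.61585336 -1.62412782]
```

Call:
jog_arm --rotation '[[0,0,0],[0,0,0],[0,0,0],[0,0,0],[0,0,0]]' --offset '[[1,0,0],[1,0,0],[1,0,0.4],[1,0,0.8],[1,0,0.8]]' --grip '[2.5,2.5,2.5,2.5,2.5]'

```text
t: 10.6
ee_pos: [0.5326, -0.0225, 0.0506]
tcp_rot: [179.9, 0.0, -88.6]
wrist_force: [0.0, -0.2, -1.5]
width: 0.0294
grasp_force: 40.1
```

Call:
jog_arm --rotation '[[0,0,0],[0,0,0]]' --offset '[[0,0,0.15],[0,0,0.15]]' --grip '[2.5,2.5]'

```text
t: 10.8
ee_pos: [0.533, -0.0225, 0.0496]
tcp_rot: [180.0, 0.0, -88.5]
wrist_force: [0.3, 0.3, -1.2]
width: 0.0296
grasp_force: 40.1
```

Call:
jog_arm --rotation '[[0,0,0],[0,0,0]]' --offset '[[0,0,0.1],[0,0,0.1]]' --grip '[2.5,2.5]'

```text
t: 11.0
ee_pos: [0.5331, -0.0226, 0.0487]
tcp_rot: [-180.0, -0.0, -88.5]
wrist_force: [0.9, 0.3, -2.4]
width: 0.0295
grasp_force: 40.1
```

Call:
jog_arm --rotation '[[0,0,0],[0,0,0]]' --offset '[[0,0,0.1],[0,0,0.1]]' --grip '[2.5,2.5]'

```text
t: 11.2
ee_pos: [0.5335, -0.0226, 0.0486]
tcp_rot: [-179.9, -0.0, -88.5]
wrist_force: [-1.4, 0.7, 5.9]
width: 0.0291
grasp_force: 40.9
```

Call:
jog_arm --rotation '[[0,0,0],[0,0,0]]' --offset '[[0,0,0.1],[0,0,0.1]]' --grip '[2.5,2.5]'

```text
t: 11.4
ee_pos: [0.5338, -0.0227, 0.0485]
tcp_rot: [-179.8, -0.0, -88.5]
wrist_force: [-3.5, 0.5, 15.4]
width: 0.0291
grasp_force: 42.1
```

Call:
jog_arm --rotation '[[0,0,0],[0,0,0],[0,0,0],[0,0,0],[0,0,0],[0,0,0]]' --offset '[[0,0,-0.1],[0,-0.2,-0.1],[0,-0.4,-0.1],[0,-0.6,-0.1],[0,-0.7,-0.1],[0,-0.7,-0.1]]' --grip '[2.5,2.5,2.5,2.5,2.5,2.5]'

```text
t: 12.0
ee_pos: [0.5407, -0.0225, 0.0486]
tcp_rot: [-179.9, -0.0, -88.5]
wrist_force: [-1.7, -0.0, 8.5]
width: 0.0291
grasp_force: 41.3
```

Call:
jog_arm --rotation '[[0,0,0],[0,0,0],[0,0,0]]' --offset '[[0,-0.1,0],[0,-0.2,0],[0,-0.2,0]]' --grip '[2.5,2.5,2.5]'

```text
t: 12.3
ee_pos: [0.5427, -0.0225, 0.0486]
tcp_rot: [-179.9, -0.0, -88.5]
wrist_force: [-2.1, -0.2, 8.6]
width: 0.029
grasp_force: 41.3
```

Call:
jog_arm --rotation '[[0,0,0],[0,0,0],[0,0,0]]' --offset '[[0,-0.1,0],[0,-0.1,0],[0,-0.1,0]]' --grip '[2.5,2.5,2.5]'

```text
t: 12.6
ee_pos: [0.5436, -0.0224, 0.0486]
tcp_rot: [-179.9, -0.0, -88.5]
wrist_force: [-2.2, 0.2, 9.6]
width: 0.029
grasp_force: 41.3
```

Call:
jog_arm --rotation '[[0,0,0],[0,0,0],[0,0,0]]' --offset '[[0,-0.1,0],[0,-0.1,0],[0,-0.1,0]]' --grip '[2.5,2.5,2.5]'

```text
t: 12.9
ee_pos: [0.544, -0.0224, 0.0486]
tcp_rot: [-180.0, -0.0, -88.5]
wrist_force: [-4.1, -0.7, 10.0]
width: 0.0292
grasp_force: 41.4
```

Call:
jog_arm --rotation '[[0,0,0],[0,0,0],[0,0,0]]' --offset '[[0,-0.1,0],[0,-0.1,0],[0,-0.1,0]]' --grip '[2.5,2.5,2.5]'

```text
t: 13.2
ee_pos: [0.5441, -0.0224, 0.0486]
tcp_rot: [179.9, -0.0, -88.5]
wrist_force: [-8.8, -0.9, 14.2]
width: 0.0294
grasp_force: 41.7
```

Call:
jog_arm --rotation '[[0,0,0],[0,0,0],[0,0,0],[0,0,0],[0,0,0],[0,0,0]]' --offset '[[0,0.03,-0.05],[-0.2,0.03,-0.05],[-0.4,0.03,-0.05],[-0.6,0.03,-0.05],[-0.8,0.03,-0.05],[-0.8,0.03,-0.05]]' --grip '[2.5,2.5,2.5,2.5,2.5,2.5]'

```text
t: 13.8
ee_pos: [0.5438, -0.0145, 0.0486]
tcp_rot: [179.9, -0.1, -88.5]
wrist_force: [-5.7, -2.0, 8.4]
width: 0.0291
grasp_force: 41.1
```

Call:
jog_arm --rotation '[[0,0,0],[0,0,0],[0,0,0]]' --offset '[[-0.1,0,0],[-0.2,0,0],[-0.2,0,0]]' --grip '[2.5,2.5,2.5]'

```text
t: 14.1
ee_pos: [0.5438, -0.0127, 0.0486]
tcp_rot: [179.9, -0.1, -88.6]
wrist_force: [-6.4, -2.6, 9.6]
width: 0.0296
grasp_force: 41.2
```

Call:
jog_arm --rotation '[[0,0,0],[0,0,0],[0,0,0]]' --offset '[[-0.1,0,0],[-0.2,0,0],[-0.2,0,0]]' --grip '[2.5,2.5,2.5]'

```text
t: 14.4
ee_pos: [0.5437, -0.0107, 0.0486]
tcp_rot: [179.9, -0.1, -88.6]
wrist_force: [-6.0, -3.1, 8.4]
width: 0.0293
grasp_force: 41.2
```

Call:
jog_arm --rotation '[[0,0,0],[0,0,0],[0,0,0]]' --offset '[[-0.1,0,0],[-0.15,0,0],[-0.15,0,0]]' --grip '[2.5,2.5,2.5]'

```text
t: 14.7
ee_pos: [0.5437, -0.0093, 0.0486]
tcp_rot: [179.9, -0.1, -88.6]
wrist_force: [-6.0, -3.2, 9.3]
width: 0.0294
grasp_force: 41.2
```

Call:
jog_arm --rotation '[[0,0,0],[0,0,0],[0,0,0]]' --offset '[[-0.1,0,0],[-0.15,0,0],[-0.15,0,0]]' --grip '[2.5,2.5,2.5]'

```text
t: 15.0
ee_pos: [0.5436, -0.0078, 0.0486]
tcp_rot: [179.9, -0.1, -88.6]
wrist_force: [-6.8, -3.0, 8.6]
width: 0.0295
grasp_force: 41.2
```

Call:
jog_arm --rotation '[[0,0,0],[0,0,0],[0,0,0]]' --offset '[[-0.1,0,0],[-0.15,0,0],[-0.15,0,0]]' --grip '[2.5,2.5,2.5]'

```text
t: 15.3
ee_pos: [0.5436, -0.0062, 0.0486]
tcp_rot: [179.9, -0.1, -88.6]
wrist_force: [-6.2, -3.5, 9.0]
width: 0.0294
grasp_force: 41.2
```

Call:
jog_arm --rotation '[[0,0,0],[0,0,0],[0,0,0]]' --offset '[[-0.1,0,0],[-0.15,0,0],[-0.15,0,0]]' --grip '[2.5,2.5,2.5]'

```text
t: 15.6
ee_pos: [0.5436, -0.0049, 0.0487]
tcp_rot: [179.9, -0.1, -88.6]
wrist_force: [-6.4, -4.3, 8.6]
width: 0.0291
grasp_force: 41.0
```

Call:
jog_arm --rotation '[[0,0,0],[0,0,0],[0,0,0]]' --offset '[[-0.05,0,0],[-0.1,0,0],[-0.1,0,0]]' --grip '[2.5,2.5,2.5]'

```text
t: 15.9
ee_pos: [0.5436, -0.0048, 0.0487]
tcp_rot: [179.9, -0.2, -88.6]
wrist_force: [-6.4, -9.2, 9.9]
width: 0.0291
grasp_force: 40.9
```

Call:
jog_arm --rotation '[[0,0,0],[0,0,0],[0,0,0],[0,0,0],[0,0,0],[0,0,0]]' --offset '[[-0.03,-0.03,0],[-0.03,-0.03,0],[-0.03,-0.03,0],[-0.03,-0.03,0],[-0.03,-0.03,0],[-0.03,-0.03,0]]' --grip '[2.5,2.5,2.5,2.5,2.5,2.5]'

```text
t: 16.5
ee_pos: [0.5437, -0.0048, 0.0487]
tcp_rot: [179.9, -0.2, -88.6]
wrist_force: [-7.8, -10.5, 10.0]
width: 0.0293
grasp_force: 41.1
```

```bash
python3 - <<'E'
from h import *
from workcell import imaging,monitor
s=monitor.sense();print(s["wrist_force"],s["torque"])
f=lambda n,x,y,w,h:cv2.convertScaleAbs(cv2.resize(imaging.camera(n)["color"][y:y+h,x:x+w],None,fx=8,fy=8,interpolation=cv2.INTER_CUBIC),alpha=1.6)
cv2.imwrite("pics/i.png",f("side",224,180,90,70))
a=np.radians(1.44);c,n=np.cos(a),np.sin(a)
W=lambda x,y,z:np.array([.5107+c*x-n*y,-.0816+n*x+c*y,z])
for p in((.01,.045,.032),(.06,.045,.032),(.01,.045,.02),(.02,.058,.064),(.05,.058,.064)):print(p,((proj(C["side"],W(*p))-[224,180]+.5)*8-.5).round(1))
E
```

```text
[ -7.76892054 -10.45543179  10.03221247] [-1.99863175  1.61023954  0.33208554]
(0.01, 0.045, 0.032) [326.9 270. ]
(0.06, 0.045, 0.032) [465.3 245.3]
(0.01, 0.045, 0.02) [325.8 294.3]
(0.02, 0.058, 0.064) [347.7 172.5]
(0.05, 0.058, 0.064) [431.8 158. ]
```

View pics/i.png

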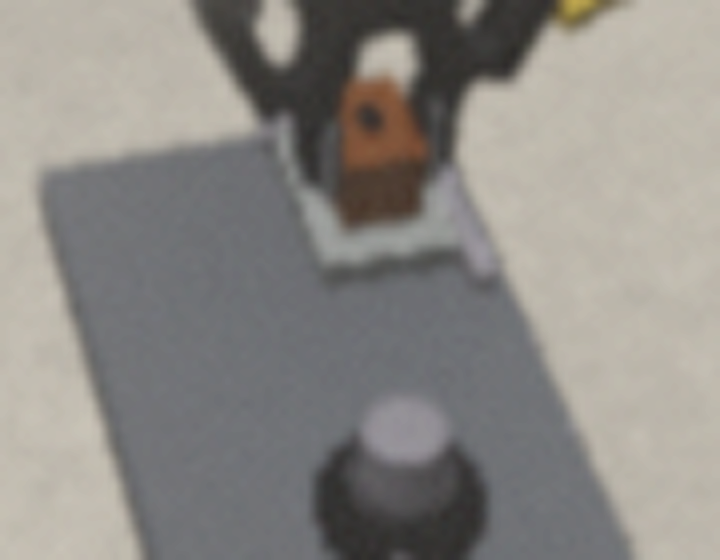

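The near upper edge of the foot runs from (325,270) to (462,248), matching the prediction for home of (327,270) to (465,245). The block is flat and bears on both stops with moderate force, so I'll hand the job in.

```bash
python3 -c "
from workcell import order,monitor
print(order.sign_off())"
```

```text
the job is handed in; nothing more can be done
None
```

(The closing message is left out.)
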